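# Fetch the lower seed dish from the carrier for counting and latch the carrier

## Robot

A 6-joint arm with a two-finger parallel gripper is mounted at the origin on a cart in front of the work surface, level with it; the furniture and walls round the work are solid. World frame = base frame: x ahead of the robot, y to its left, z up, the work surface at z = 0. Lengths are in m, angles in rad, forces in N, time in s.
With the tool pointing down it reaches from about 0.325 to 0.75 m from the base axis. Payload 7.6 kg.
Tool frame: the origin (TCP) lies at the very end of the fingers, on their centre line; the grasp point (between the pads) lies 19 mm behind it (ctrl.grasp_offset is the distance from the TCP to the grasp point, in m); z points along the fingers, y is the line along which they close (so a half turn about z gives the same grasp; the last joint's range is limited). The gripper opens to 85 mm and grips with 20 to 120 N. Pads are 22 mm wide; open, the fingers measure 114 mm over their backs; the gripper's body (76 mm by 85 mm) begins 54 mm behind the grasp point. The pads swing forward as they close: fully open they stand 13 mm farther back than shut.
Start: joints at [-1.292, 0.052, 1.401, -0, 1.689, -0.07], TCP at [0.179, -0.493, 0.231] pointing down, gripper open.
Joint ranges: [-2.9, 2.9], [-0.91, 2.17], [0.12, 2.37], [-1.06, 4.2], [0.26, 2.73], [-2.93, 2.93]. Speed limits (rad/s): [2.57, 2.57, 3.01, 3.14, 3.14, 3.14].

## Interface

Orientations are given as a 3x3 rotation matrix whose columns are the frame's x, y, z axes.
In Python, from rig import ctrl gives the robot as it stands. Calls block until the motion is done:
- ctrl.move_ptp(position, orientation): joint-space move of the TCP to a pose.
- ctrl.move_l(position, attitude=None, feed=0.15, force_limit=None): straight line of the TCP; attitude=None keeps the orientation; feed is the mean speed in m/s. With force_limit (N) it stops when the force on the tool has changed by that much, and returns True; else False.
- ctrl.goto_joints(angles): joint-space move.
- ctrl.command_gripper(opening, effort=None): finger opening in m; effort is the grip in N (None keeps the last); returns when the fingers have stopped.
- ctrl.pause(seconds).
- ctrl.ik(position, orientation): joint angles nearest the present ones, or None.
- ctrl.observe(): the state.
- ctrl.camera(name): name is "scene" or "top"; returns the picture (420x560x3 uint8, blue, green, red); there is no depth.
- ctrl.camera_model(name): a dict with "intrinsics" (3x3 intrinsics, pixels), "T" (4x4, takes a point from camera to world coordinates). Camera axes: x right, y down, z forward; pixel columns grow to the right and rows downward; lengths in m; the calibration is good to about 2 mm. A picture is of the moment at which its call begins. camera_model takes no time and is no camera call.
A pose or a line that the arm cannot do raises ctrl.Unreachable and nothing moves.
- ctrl.finish_job(): hands the job in; it is judged then, once.
Trained networks look in the newest picture that a camera, given by its name, has taken for a name from the list of things; names that differ only in an ending like _2 or _b are one class to them, and where a whole thing is asked for, a point or a joint stands for the part that bears it (a point fixed in the world has none). Each returns a list of dicts, best first, with "score" (0 to 1); they miss things now and then, are a little off and sometimes report something else, mostly with a low value. They report only what shows in the picture. A call takes as long as a camera call.
- ctrl.search_frame(thing, camera): "location" ([x, y, z] in m, in the coordinates of the camera as it stood for that picture, good to about 4 mm: the middle of the surface that is visible of it).
- ctrl.tip_of(thing, camera): "location" ([x, y, z] in m, in the coordinates of the camera as it stood for that picture, good to about 4 mm: a listed point, or the origin of a listed thing).
The state is a dict: "time_s": time; "joints": joint angles; "joint_vel": joint speeds; "joint_torque": joint torques, N m; "position": TCP position; "tool_rot": TCP orientation; "contact_force": force on the tool from outside, world axes, zero at the start; "wrist_torque": the same for the moment, N m; "gripper_width": finger opening in m; "grasp_force": force on a finger pad.
Only numpy, scipy, OpenCV 4.12 (cv2) and the standard library are available. Lean on these libraries where they do the work, as an engineer would, in place of code of your own. Each camera call takes 0.05 s, during which the arm holds its last target. There are 200 camera calls.

## Task

The lower of the two seed dishes in the sloping steel carrier is due for counting: set the upper dish aside, seat the lower one flat between the raised rims on the stage of the seed counter, then put the upper dish back down on the carrier's deck. Finally swing the carrier's retaining bar over it and press it down until its end snaps past the roller and stays in the catch. Keep both dishes the right way up and leave everything else where it is.

Things in the scene. Friction and masses are not known exactly. Their poses are not given: they have to be found in the camera images.
- carrier: Sloping dish carrier of bent sheet steel, deck 124 mm long, 68 mm wide, stands firm and cannot be shifted. Origin on the desk under its middle; x from its low front (catch) to its high back (hinge), z up. The flat deck, 52 mm wide across y, rises 30 degrees from front to back. Both long sides are open for the fingers: dishes stand 4 mm out over each edge of the deck.
- carrier_seat (a point): Middle of the deck's upper face, 52 mm above the desk, where the lowest dish's underside belongs. z: the deck's normal, 30 degrees off vertical towards the front; x up the deck, y across. Four guide wires, 6 mm thick, stand at x +-32.6, y +-15.2 mm, 33 mm tall along z, tops flared; they leave a dish 3 mm of play all round, and a dish may lean on the front ones.
- catch_roller (a point): Middle of the catch's white sprung roller (7 mm thick, along y, axes as the seat's) at the carrier's front, 56.5 mm in front of and 40 mm above the seat point along the deck's axes; its cheeks rise to 45 mm above the deck.
- dish_lower: Covered glass dish with dark seeds, at the start the lower of the two in the carrier. 60 mm across, 14 mm tall; the cover (does not come off) is 60 mm across from 4 to 14 mm up, below it the bottom is 56 mm. 28 to 56 g. Origin in the middle of the underside, z along its axis out of the cover.
- dish_upper: Covered glass dish with pale seeds, same size and weight as the other, at the start lying loose on top of it in the carrier, 14 mm higher along the deck's normal. There is always clear desk to set it aside round x 0.355, y 0.31 (world), in front of the carrier and the counter. Origin in the middle of the underside, z along its axis out of the cover.
- counter: Seed counter: low white housing, 126 mm (x, from 50 mm in front of the stage's middle to 76 behind) x 96 mm, 22 mm tall, cannot be shifted; a grey sloping console, up to 41 mm tall, from 45 to 77 mm behind the stage's middle. Origin on the desk below the middle of the stage, x towards the console, z up.
- counter_stage (a point): Middle of the counter's flat round dish stage, on its surface, 23 mm above the desk; z up, x towards the console. Two curved rims, 5.5 mm tall, stand in front of and behind it (inner radius 32.8 mm: nearly 3 mm of play round a dish); both sides (y) are open for the fingers.
- retainer (a joint): Retaining bar, rad: 0 fully down in its catch, grows as it swings up and back (limit 2.5); 2.09 is plumb upright. It starts open and stays where it is left near upright; below about 1.5 it sinks by its weight until its end rests on the roller at about 0.1, not yet caught. From there 4 to 6 N on the knob press it past the sprung roller, which then holds it at 0.
- retainer_hinge (a point): Middle of the bar's hinge pin at the carrier's back, 52 mm behind and 34 mm above the seat point along the deck's axes. Its axes turn with the bar: y the hinge axis, -x along the bar to its free end, z out of its outer face (up when shut). The bar: 14 mm wide, 3 mm thick, ends in a 25 mm cross pin 104 mm from the hinge.
- retainer_knob (a point): Middle of the outer face of the black knob on the bar, 86 mm from the hinge along the bar and 17 mm out from it; knob 16 mm across, z out of it. Half way along the bar a sprung plunger with a 22 mm rubber pad reaches 20 mm out of the inner face (its rod 10 mm out of the outer); shut, it rests lightly on the dish.
- tally_counter: Bystander: chrome hand tally counter, 83 x 52 x 26 mm, lying right of the work behind the open laptop, whose screen stands 235 mm above the desk between the work and where the robot starts: pass high over it.
- forceps: Bystander: steel forceps lying on the desk, 122 mm long, 10 mm tall.
- loupe: Bystander: folding pocket loupe, 26 x 34 x 16 mm, lying in front of the work.
- seed_packet: Bystander: flat paper seed packet, 75 x 110 x 11 mm, lying in front of the work.
- eraser: Bystander: small eraser, 21 x 46 x 12 mm, behind the work.

How it is judged:
On the way, in this order (a step that is already met when the one before it is completed fails the run):
1. the upper dish is off the carrier (distance between dish_upper and carrier_seat above 0.08 m), for 0.2 s.
2. the lower dish is seated on the counter's stage (horizontal distance between dish_lower and counter_stage below 0.006 m and z of dish_lower in the frame of counter_stage between -0.003 and 0.003 m and angle between dish_lower's own z axis and vertical below 0.06 rad), for 0.3 s.
3. the upper dish is back in the carrier (distance between dish_upper and carrier_seat below 0.025 m), for 0.1 s.
At the end, for the whole second after the job is handed in: The lower dish lies flat on the counter's stage, centred within 6 mm; the upper dish lies flat on the carrier's deck, within 8 mm of the seat point; the retaining bar is down in its catch (below 0.025 rad); all at rest (all of step 2 and distance between dish_upper and carrier_seat below 0.008 m and angle between the z axis of dish_upper and the z axis of carrier_seat, either way round below 0.08 rad and value of joint retainer below 0.025 rad and velocity of joint retainer below 0.05 rad/s and linear speed of each of dish_lower, dish_upper below 0.02 m/s); the robot touches nothing.
It fails at once if a dish is tipped more than about 60 degrees (angle between any of dish_lower, dish_upper's own z axis and vertical above 1.05 rad).
It fails at once if a bystander is shifted more than 25 mm (distance of any of tally_counter, forceps, loupe, seed_packet, eraser from where it was at the start of the episode above 0.025 m).
It also fails if it takes over 72 s, if anything falls off the work surface, if the arm or the gripper's body presses on something with over 40 N, if the wrist force passes 120 N, or if a joint passes its speed limit or range.

## Working session

There is one attempt and no reset: what is moved stays moved. The work goes in short steps, each a Python script; the robot and the scene stay as the last script left them, time stands still between calls to the robot, and variables do not carry over. Pictures are saved under pics/ and viewed, at most 11 in all, crops included, and the job is handed in when it is done.

```bash
ls; mkdir -p pics; cat > h.py <<'E'
import numpy as np, cv2
from rig import ctrl
def w(cam,p):
    T=np.array(ctrl.camera_model(cam)["T"]); return T[:3,:3]@np.array(p)+T[:3,3]
E
python3 - <<'E'
from h import *
np.set_printoptions(precision=4,suppress=True)
for c in("scene","top"):
    cv2.imwrite(f"pics/{c}0.png",ctrl.camera(c)); print(c,np.array(ctrl.camera_model(c)["T"]),np.array(ctrl.camera_model(c)["intrinsics"])[0])
    for t in["carrier","carrier_seat","catch_roller","retainer_hinge","retainer_knob","dish_lower","dish_upper","counter","counter_stage"]:
        print(t,[(round(d["score"],2),w(c,d["location"])) for d in ctrl.tip_of(t,c)[:2]])
print(ctrl.observe()["time_s"],ctrl.grasp_offset)
E
```

```text
pics
scene [[-0.8119 -0.4032  0.4222  0.0515]
 [-0.5837  0.578  -0.5703  0.8305]
 [-0.0141 -0.7095 -0.7046  0.7505]
 [ 0.      0.      0.      1.    ]] [536.4465   0.     273.4917]
carrier [(0.67, array([0.5155, 0.2704, 0.0021]))]
carrier_seat [(0.92, array([0.5162, 0.2723, 0.0522]))]
catch_roller [(0.63, array([0.4491, 0.2765, 0.0555]))]
retainer_hinge []
retainer_knob [(0.73, array([0.566 , 0.2646, 0.189 ]))]
dish_lower [(0.7, array([0.5111, 0.2704, 0.0517]))]
dish_upper [(0.65, array([0.5052, 0.2673, 0.0602]))]
counter [(0.81, array([ 0.4875,  0.43  , -0.0001]))]
counter_stage [(0.88, array([0.4892, 0.425 , 0.0189])), (0.32, array([ 0.6101,  0.1181, -0.0006]))]
top [[ 0.0277 -0.9944  0.1021  0.3381]
 [-0.9988 -0.0318 -0.0384  0.2886]
 [ 0.0415 -0.1009 -0.994   0.946 ]
 [ 0.      0.      0.      1.    ]] [479.6461   0.     275.5862]
carrier [(0.85, array([ 0.5141,  0.2688, -0.0009]))]
carrier_seat [(0.97, array([0.5092, 0.2669, 0.0534])), (0.55, array([0.6278, 0.1842, 0.0067]))]
catch_roller [(0.37, array([0.4484, 0.2718, 0.0565]))]
retainer_hinge [(0.77, array([0.5423, 0.263 , 0.1075])), (0.59, array([0.5076, 0.2703, 0.0613]))]
retainer_knob [(0.6, array([0.5631, 0.2651, 0.189 ]))]
dish_lower [(0.4, array([0.5049, 0.2673, 0.0471]))]
dish_upper [(0.88, array([0.5067, 0.2708, 0.06  ]))]
counter [(0.59, array([0.488 , 0.4237, 0.0014])), (0.41, array([0.5612, 0.2627, 0.1907]))]
counter_stage [(0.72, array([0.4907, 0.4249, 0.023 ]))]
1.0 0.0187
```

View pics/scene0.png

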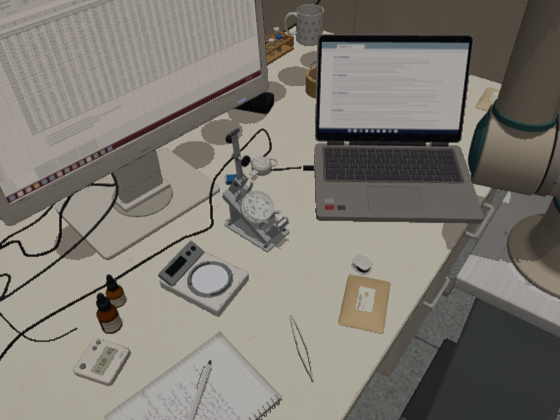

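View pics/top0.png

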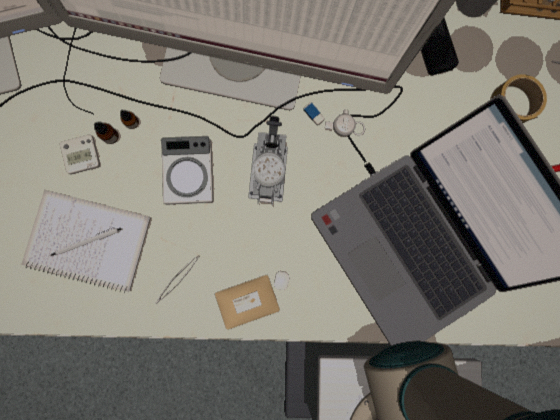

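The carrier shows at about scene (258,205) and top (268,165), and the counter stage at scene (210,280) and top (187,177). That agrees with the network positions and heights. Next I fit the yaws and overlay the models on the pictures.

```bash
cat >> h.py <<'E'
def proj(cam,P):
    m=ctrl.camera_model(cam); T=np.array(m["T"]); K=np.array(m["intrinsics"])
    q=K@(T[:3,:3].T@(np.atleast_2d(P)-T[:3,3]).T); return (q[:2]/q[2]).T
def tri(px):
    A=[];b=[]
    for c,uv in px.items():
        m=ctrl.camera_model(c);T=np.array(m["T"]);d=T[:3,:3]@np.linalg.inv(m["intrinsics"])@[*uv,1];d/=np.linalg.norm(d)
        M=np.eye(3)-np.outer(d,d);A.append(M);b.append(M@T[:3,3])
    return np.linalg.lstsq(np.vstack(A),np.hstack(b),rcond=None)[0]
def Rz(a): return np.array([[np.cos(a),-np.sin(a),0],[np.sin(a),np.cos(a),0],[0,0,1]])
def Ry(a): return np.array([[np.cos(a),0,np.sin(a)],[0,1,0],[-np.sin(a),0,np.cos(a)]])
DECK=Ry(-np.pi/6)   # x up the deck, z normal
def seat_pts(P,pose):  # P in seat axes
    x,y,a=pose; return (Rz(a)@(DECK@np.atleast_2d(P).T)).T+[x,y,.052]
def bar(P,q): # bar-frame points -> seat axes ; q=0 shut
    return (Ry(q)@np.atleast_2d(P).T).T+[.052,0,.034]
E
python3 - <<'E'
from h import *
np.set_printoptions(precision=4,suppress=True)
print("mon corner",tri({"top":(390,90),"scene":(268,100)}))
D={k:[] for k in["seat","roller","hinge","knob","stage","counter"]}
N={"seat":"carrier_seat","roller":"catch_roller","hinge":"retainer_hinge","knob":"retainer_knob","stage":"counter_stage","counter":"counter"}
for i in range(4):
  for c in("scene","top"):
    ctrl.camera(c)
    for k,n in N.items():
        r=ctrl.tip_of(n,c)
        if r and r[0]["score"]>.35:D[k].append(w(c,r[0]["location"]))
M={k:np.median(v,0) if len(v) else None for k,v in D.items()}
for k in M: print(k,len(D[k]),M[k])
from scipy.optimize import least_squares
def res(p):
    x,y,a,q=p
    L={"seat":[0,0,0],"roller":[-.0565,0,.04],"hinge":[.052,0,.034],"knob":bar([-.086,0,.017],q)[0]}
    return np.hstack([seat_pts(v,(x,y,a))[0]-M[k] for k,v in L.items() if M[k] is not None])
s=least_squares(res,[.51,.27,-.1,2.1]);p=s.x;print("fit",p,s.fun)
np.save("fit.npy",p)
pose=p[:3];q=p[3];st=M["stage"]
for c,(u0,v0) in {"scene":(150,110),"top":(150,100)}.items():
    im=ctrl.camera(c)[v0:v0+150,u0:u0+190]; im=cv2.resize(im,None,fx=4,fy=4,interpolation=cv2.INTER_CUBIC)
    def pl(P,col,closed=True):
        z=((proj(c,P)-[u0,v0]+.5)*4).astype(int);cv2.polylines(im,[z.reshape(-1,1,2)],closed,col,1)
    t=np.linspace(0,2*np.pi,40)
    cir=lambda r,z:np.c_[r*np.cos(t),r*np.sin(t),0*t+z]
    pl(seat_pts(cir(.03,.028),pose),(0,255,0))
    pl(seat_pts([[-.062,-.026,0],[.062,-.026,0],[.062,.026,0],[-.062,.026,0]],pose),(0,0,255))
    pl(seat_pts(bar([[0,-.007,0],[-.104,-.007,0],[-.104,.007,0],[0,.007,0]],q),pose),(255,0,0))
    pl(cir(.0328,.0055)+[st[0],st[1],.023],(0,255,0))
    pl(np.array([[-.05,-.048,.022],[.045,-.048,.022],[.045,.048,.022],[-.05,.048,.022]])+[st[0],st[1],0],(0,0,255))
    cv2.imwrite(f"pics/ov_{c}.png",im)
E
```

```text
mon corner [0.6336 0.0602 0.1357]
seat 8 [0.5128 0.27   0.0523]
roller 7 [0.4452 0.2766 0.0566]
hinge 8 [0.5411 0.2641 0.1087]
knob 8 [0.5632 0.2657 0.1898]
stage 8 [0.4902 0.4248 0.0214]
counter 8 [0.4882 0.4274 0.0004]
fit [ 0.5131  0.2694 -0.1037  2.1624] [ 0.0003 -0.0006 -0.0003 -0.0007 -0.0001  0.0018 -0.0001  0.0024 -0.0013
  0.0005 -0.0016  0.0023]
```

View pics/ov_scene.png

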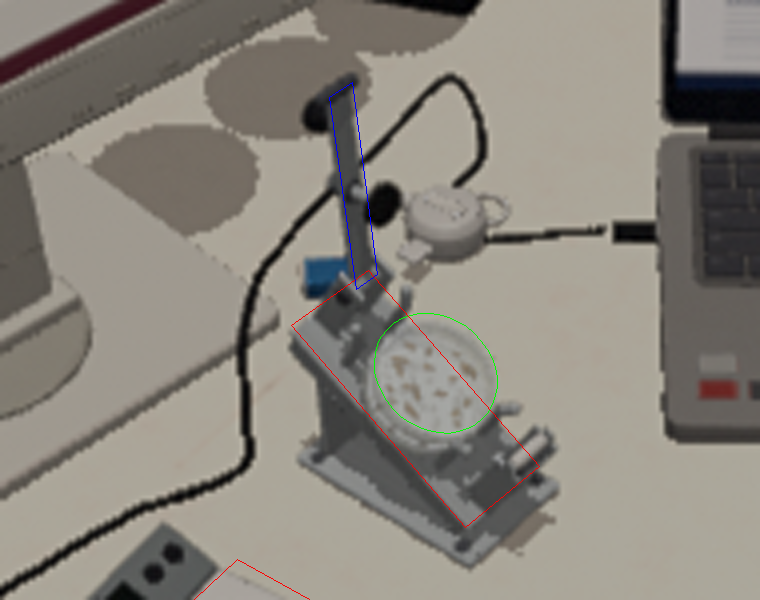

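View pics/ov_top.png

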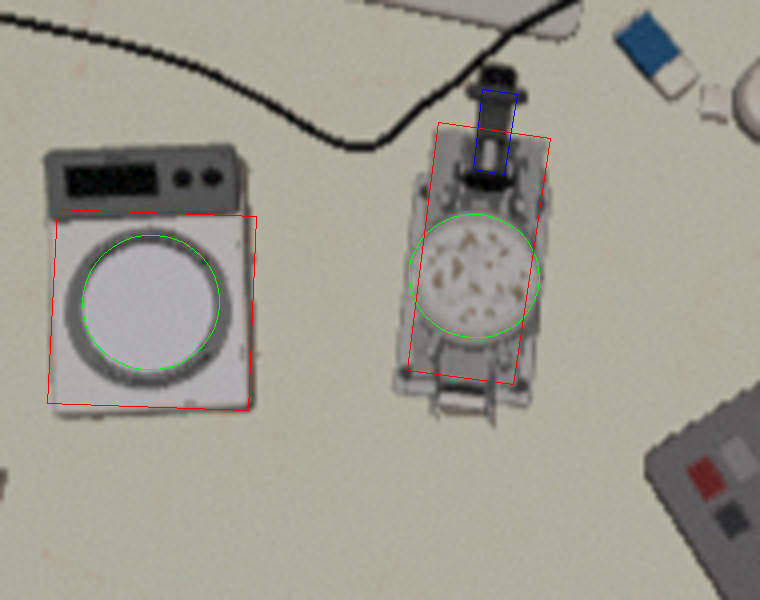

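Both overlays lie within about 2 px. The counter ring in the top crop centres near (149,309), about 2 px below the drawn circle, and the housing is turned roughly +0.07 rad. I'll refine the stage by fitting an ellipse to the ring, then check reachability.

```bash
cat >> h.py <<'E'
def back(cam,uv,z):
    m=ctrl.camera_model(cam);T=np.array(m["T"]);d=T[:3,:3]@np.linalg.inv(m["intrinsics"])@[*uv,1]
    return T[:3,3]+d*(z-T[2,3])/d[2]
def tool(yaw,tilt,flip=False):
    """tool z down, tilted forward (towards +x of yaw frame) by tilt; y across"""
    R=Rz(yaw)@Ry(-tilt)@np.diag([1,-1,-1.])
    return R@Rz(np.pi) if flip else R
E
python3 - <<'E'
from h import *
np.set_printoptions(precision=4,suppress=True)
for c,(u,v) in {"top":(187,177),"scene":(210,279)}.items():
    im=ctrl.camera(c).astype(np.uint8);g=cv2.cvtColor(im,cv2.COLOR_BGR2GRAY)
    s=34;roi=g[v-s:v+s,u-s:u+s];roi=cv2.resize(roi,None,fx=4,fy=4,interpolation=cv2.INTER_CUBIC)
    th=(roi<0.5*(int(np.percentile(roi,10))+int(np.percentile(roi,80)))).astype(np.uint8)
    cs,h=cv2.findContours(th,cv2.RETR_CCOMP,cv2.CHAIN_APPROX_NONE)
    for k,h1 in zip(cs,h[0]):
        if len(k)>150:
            e=cv2.fitEllipse(k);px=np.array(e[0])/4+[u-s,v-s]-.375
            print(c,"hole" if h1[3]>=0 else "outer",px,np.array(e[1])/4,back(c,px,.023),back(c,px,.0285))
R=tool(-.09,np.pi/6);print(R)
for n,(P,y,t) in {"app":((.47,.27,.15),-.09,np.pi/6),"dish":((.5,.27,.06),-.09,np.pi/6),"aside":((.355,.31,.01),0,0),"stage":((.488,.425,.02),.07,0),"pin":((.57,.263,.2),-.09,np.pi/6),"press":((.44,.276,.08),-.09,np.pi/6),"up":((.36,.3,.4),0,0)}.items():
    for f in(0,1):
        print(n,f,ctrl.ik(np.array(P),tool(y,t,f)))
E
```

```text
top outer [186.599  176.8018] [40.1593 41.3218] [0.4877 0.4268 0.023 ] [0.4868 0.4259 0.0285]
top hole [186.4765 176.7312] [32.4129 33.2429] [0.4878 0.427  0.023 ] [0.4869 0.4262 0.0285]
top outer [185.6901 174.0386] [62.0502 66.3   ] [0.493  0.4287 0.023 ] [0.4921 0.4279 0.0285]
scene outer [236.487  382.4453] [ 83.1955 154.9369] [0.3302 0.5535 0.023 ] [0.3281 0.5556 0.0285]
scene outer [209.5572 278.8912] [36.1191 46.1932] [0.489  0.4287 0.023 ] [0.4857 0.4318 0.0285]
scene hole [209.3354 278.3885] [28.3518 37.3625] [0.49   0.4281 0.023 ] [0.4867 0.4311 0.0285]
scene outer [186.5633 259.5945] [20.5134 42.5385] [0.5513 0.4189 0.023 ] [0.5475 0.422  0.0285]
[[ 0.8625 -0.0899  0.498 ]
 [-0.0778 -0.996  -0.0449]
 [ 0.5     0.     -0.866 ]]
app 0 [ 0.6226 -0.1341  1.8217 -0.381   1.0739  2.4018]
app 1 [ 0.6226 -0.1341  1.8217 -0.381   1.0739 -0.7397]
dish 0 [ 0.5843  0.0523  1.8364 -0.4192  0.8741  2.4548]
dish 1 [ 0.5843  0.0523  1.8364 -0.4192  0.8741 -0.6868]
aside 0 [ 0.6395  0.1088  1.8048 -0.      1.2279  2.2103]
aside 1 [ 0.6395  0.1088  1.8048 -0.      1.2279 -0.9313]
stage 0 [ 0.6595  0.5456  1.236  -0.      1.36    2.1602]
stage 1 [ 0.6595  0.5456  1.236  -0.      1.36   -0.9813]
pin 0 [ 0.4973  0.0447  1.546  -0.3125  1.1225  2.2328]
pin 1 [ 0.4973  0.0447  1.546  -0.3125  1.1225 -0.9088]
press 0 [ 0.6766 -0.0989  1.9398 -0.4391  0.9544  2.5311]
press 1 [ 0.6766 -0.0989  1.9398 -0.4391  0.9544 -0.6105]
up 0 [ 0.6159 -0.0724  1.1896 -0.      2.0244  2.1867]
up 1 [ 0.6159 -0.0724  1.1896 -0.      2.0244 -0.9549]
```

```bash
cat >> h.py <<'E'
np.set_printoptions(precision=4,suppress=True)
pose=np.array([.5125,.2695,-.09]); STAGE=np.array([.488,.427,.023]); CY=.07
XD,YD,ND=(Rz(pose[2])@DECK).T
SEAT=np.array([pose[0],pose[1],.052])
RT=tool(pose[2],np.pi/6,True); ASIDE=np.array([.355,.31,0]); RA=tool(0,0,True); RC=tool(CY,0,True)
def st(*k):
    s=ctrl.observe(); print(round(s["time_s"],2),*[(i,np.round(s[i],4)) for i in ("position","gripper_width","grasp_force",*k)])
E
python3 - <<'E'
from h import *
p=ctrl.observe()["position"];R0=ctrl.observe()["tool_rot"]
ctrl.move_l(np.array([p[0],p[1],.42]),feed=.4);st()
ctrl.move_ptp(np.array([.36,.3,.38]),RA);st()
ctrl.move_ptp(ASIDE+[0,0,.04],RA);st()
ctrl.command_gripper(.068);st()
print(ctrl.move_l(ASIDE+[0,0,-.012],feed=.04,force_limit=4));st("contact_force")
ctrl.move_l(ASIDE+[0,0,.04],feed=.2);st()
E
```

```text
4.62 ('position', array([ 0.1795, -0.4936,  0.4203])) ('gripper_width', np.float64(0.0855)) ('grasp_force', np.float64(0.0))
7.49 ('position', array([0.3604, 0.2996, 0.38  ])) ('gripper_width', np.float64(0.0856)) ('grasp_force', np.float64(0.0))
8.78 ('position', array([0.3561, 0.3107, 0.0415])) ('gripper_width', np.float64(0.0856)) ('grasp_force', np.float64(0.0))
9.1 ('position', array([0.3553, 0.3102, 0.0405])) ('gripper_width', np.float64(0.0684)) ('grasp_force', np.float64(0.0))
True
10.18 ('position', array([ 0.3548,  0.3099, -0.0071])) ('gripper_width', np.float64(0.068)) ('grasp_force', np.float64(3.23)) ('contact_force', array([-1.7484, -1.3847,  6.8164]))
10.57 ('position', array([0.3554, 0.3103, 0.0405])) ('gripper_width', np.float64(0.0678)) ('grasp_force', np.float64(0.0))
```

```bash
python3 - <<'E'
from h import *
c=SEAT-.0015*XD
ctrl.move_ptp(c+.09*ND,RT)
ctrl.command_gripper(.074)
print(ctrl.move_l(c+.0125*ND,feed=.12,force_limit=12));st("contact_force")
ctrl.command_gripper(.05,40);st("contact_force")
ctrl.move_l(c+.065*ND,feed=.1);st("contact_force")
im=ctrl.camera("top");im2=ctrl.camera("scene")
a=np.hstack([cv2.resize(im[90:290,150:350],None,fx=2,fy=2),cv2.resize(im2[120:320,150:350],None,fx=2,fy=2)])
cv2.imwrite("pics/held.png",a)
E
```

```text
False
12.2 ('position', array([0.5051, 0.2704, 0.0626])) ('gripper_width', np.float64(0.0737)) ('grasp_force', np.float64(0.0)) ('contact_force', array([-0.0669, -0.6004,  1.5631]))
12.51 ('position', array([0.505 , 0.2706, 0.0636])) ('gripper_width', np.float64(0.0576)) ('grasp_force', np.float64(41.1635)) ('contact_force', array([-7.3989, -1.6262,  6.4254]))
13.18 ('position', array([0.4787, 0.2725, 0.1072])) ('gripper_width', np.float64(0.0575)) ('grasp_force', np.float64(43.0628)) ('contact_force', array([-0.0577,  0.1422, -0.6673]))
```

View pics/held.png

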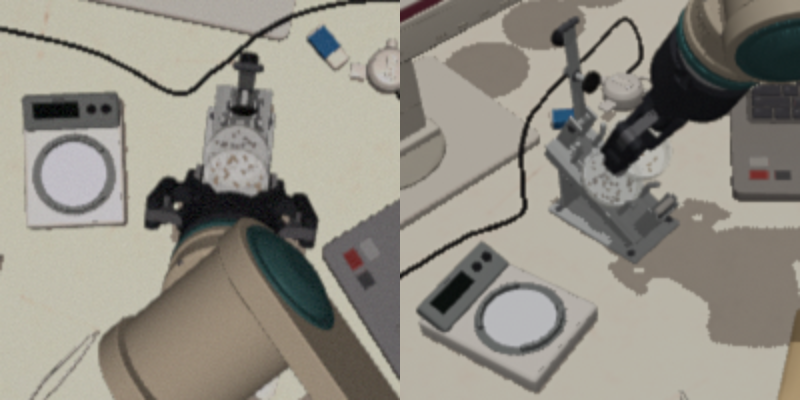

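The held picture shows the pale dish between the fingers at left crop (235,170), and the other dish still in the carrier at (240,140). The upper dish is off cleanly, so I'll set it aside.

```bash
python3 - <<'E'
from h import *
ctrl.move_ptp(ASIDE+[0,0,.05],RA)
print(ctrl.move_l(ASIDE+[0,0,-.008],feed=.06,force_limit=4));st("contact_force")
ctrl.command_gripper(.076);st()
ctrl.move_l(ASIDE+[0,0,.10],feed=.25)
c=SEAT-.0015*XD
ctrl.move_ptp(SEAT+.13*ND-.09*XD,RT);st()
im=ctrl.camera("top")
for n in("dish_upper","dish_lower"):
    print(n,[(round(d["score"],2),w("top",d["location"])) for d in ctrl.tip_of(n,"top")[:2]])
im2=ctrl.camera("scene")
for n in("dish_upper","dish_lower"):
    print(n,[(round(d["score"],2),w("scene",d["location"])) for d in ctrl.tip_of(n,"scene")[:2]])
cv2.imwrite("pics/aside.png",np.hstack([cv2.resize(im[90:290,150:350],None,fx=2,fy=2),cv2.resize(im2[120:320,150:350],None,fx=2,fy=2)]))
E
```

```text
True
14.65 ('position', array([ 0.3547,  0.3097, -0.    ])) ('gripper_width', np.float64(0.0578)) ('grasp_force', np.float64(46.2358)) ('contact_force', array([1.4808, 1.6298, 2.0021]))
14.97 ('position', array([ 0.354 ,  0.3093, -0.0002])) ('gripper_width', np.float64(0.076)) ('grasp_force', np.float64(0.0))
16.03 ('position', array([0.3693, 0.2823, 0.1185])) ('gripper_width', np.float64(0.0761)) ('grasp_force', np.float64(0.0))
dish_upper [(0.75, array([0.3579, 0.3079, 0.0007]))]
dish_lower [(0.92, array([0.5063, 0.267 , 0.0497])), (0.42, array([0.5092, 0.2671, 0.0516]))]
dish_upper [(0.62, array([ 0.3522,  0.3069, -0.0037]))]
dish_lower [(0.71, array([0.5114, 0.2695, 0.0525]))]
```

View pics/aside.png

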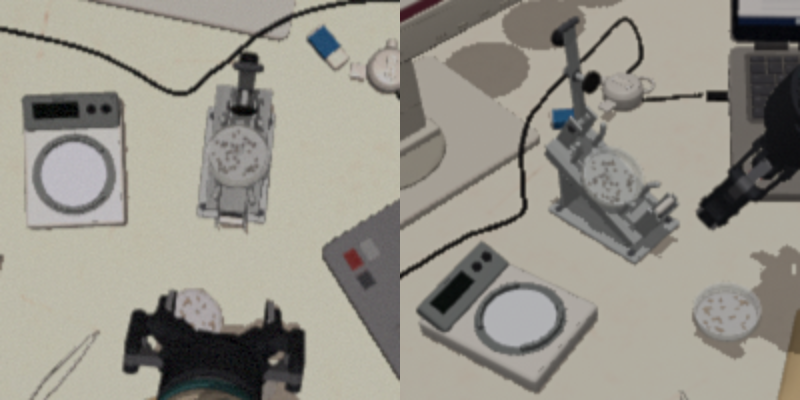

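The top view shows the dark-seeded dish alone in the carrier, crop (239,154), which is pixel (269.5,167). The scene view shows the pale dish upright on the desk at crop (727,312). Next I measure the lower dish's offset along the deck, then grasp it and place it.

```bash
python3 - <<'E'
from h import *
s=np.linspace(-.006,.006,121);pr=np.array([proj("top",SEAT+a*XD+.014*ND)[0] for a in s])
s0=s[np.argmin(abs(pr[:,1]-167))];print("shift",s0,pr[60]);s0=np.clip(s0,-.003,.003)
c=SEAT+s0*XD
ctrl.move_ptp(c+.08*ND,RT)
print(ctrl.move_l(c-.0015*ND,feed=.12,force_limit=12));st("contact_force")
ctrl.command_gripper(.05,40);st("contact_force")
ctrl.move_l(c+.06*ND,feed=.1);st("contact_force")
ctrl.move_ptp(STAGE+[0,0,.07],RC);st()
im=ctrl.camera("scene");print([(round(d["score"],2),w("scene",d["location"])) for d in ctrl.tip_of("dish_lower","scene")[:2]])
im2=ctrl.camera("top");print([(round(d["score"],2),w("top",d["location"])) for d in ctrl.tip_of("dish_lower","top")[:2]])
cv2.imwrite("pics/held2.png",np.hstack([cv2.resize(im2[90:290,120:320],None,fx=2,fy=2),cv2.resize(im[170:370,110:310],None,fx=2,fy=2)]))
E
```

```text
shift -0.0007999999999999995 [268.3791 166.5927]
False
17.65 ('position', array([0.5125, 0.2699, 0.051 ])) ('gripper_width', np.float64(0.0761)) ('grasp_force', np.float64(0.0)) ('contact_force', array([0.0864, 1.0856, 0.8553]))
17.97 ('position', array([0.5125, 0.2699, 0.0519])) ('gripper_width', np.float64(0.0574)) ('grasp_force', np.float64(40.7324)) ('contact_force', array([-9.6375, -2.6045,  9.1256]))
18.73 ('position', array([0.4818, 0.2721, 0.103 ])) ('gripper_width', np.float64(0.0576)) ('grasp_force', np.float64(43.1131)) ('contact_force', array([ 0.5233,  0.6664, -0.4113]))
19.43 ('position', array([0.4879, 0.4261, 0.0914])) ('gripper_width', np.float64(0.0573)) ('grasp_force', np.float64(43.1059))
[(0.85, array([0.4895, 0.4265, 0.09  ]))]
[(0.81, array([0.4813, 0.4233, 0.0853]))]
```

View pics/held2.png

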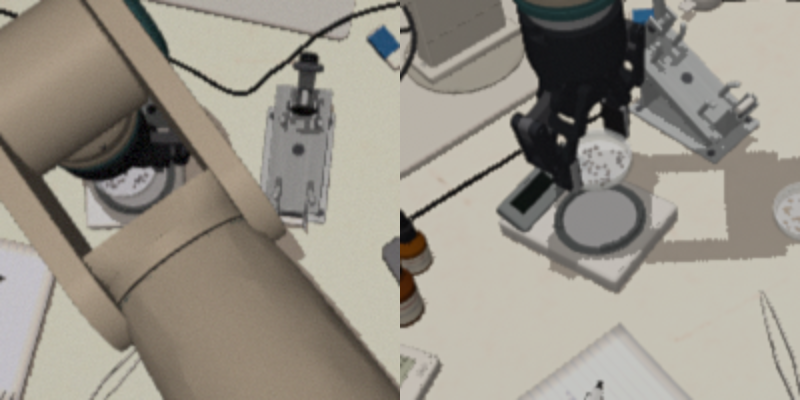

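The dark dish is held level over the stage (right crop (603,160)). The empty deck shows its centre hole at top (269,165) and scene (253,209), which I can use to check the seat point. Lowering now.

```bash
python3 - <<'E'
from h import *
print("hole",tri({"top":(269,165),"scene":(253,209)}),proj("top",SEAT),proj("scene",SEAT))
print(ctrl.move_l(STAGE+[0,0,.004],feed=.15))
print(ctrl.move_l(STAGE+[0,0,-.006],feed=.03,force_limit=3));st("contact_force")
ctrl.command_gripper(.076);st()
ctrl.move_l(STAGE+[0,0,.08],feed=.25)
ctrl.move_ptp(ASIDE+[0,0,.08],RA);st()
im=ctrl.camera("scene");im2=ctrl.camera("top")
for n in("dish_upper","dish_lower"):
  for c in("top","scene"): print(n,c,[(round(d["score"],2),w(c,d["location"])) for d in ctrl.tip_of(n,c)[:2]])
cv2.imwrite("pics/placed.png",np.hstack([cv2.resize(im2[120:240,120:240],None,fx=3.3,fy=3.3),cv2.resize(im[220:340,150:270],None,fx=3.3,fy=3.3)]))
E
```

```text
hole [0.5124 0.2696 0.0515] [[268.6493 164.1659]] [[253.7866 208.8848]]
False
True
20.48 ('position', array([0.4887, 0.4275, 0.0237])) ('gripper_width', np.float64(0.0572)) ('grasp_force', np.float64(44.4291)) ('contact_force', array([0.2092, 1.1925, 1.4545]))
20.81 ('position', array([0.4879, 0.4269, 0.0226])) ('gripper_width', np.float64(0.076)) ('grasp_force', np.float64(0.0))
22.02 ('position', array([0.3555, 0.3104, 0.08  ])) ('gripper_width', np.float64(0.0759)) ('grasp_force', np.float64(0.0))
dish_upper top []
dish_upper scene [(0.67, array([ 0.3568,  0.3063, -0.0009]))]
dish_lower top [(0.59, array([0.4806, 0.4263, 0.021 ]))]
dish_lower scene [(0.9, array([0.4902, 0.4304, 0.0247]))]
```

View pics/placed.png

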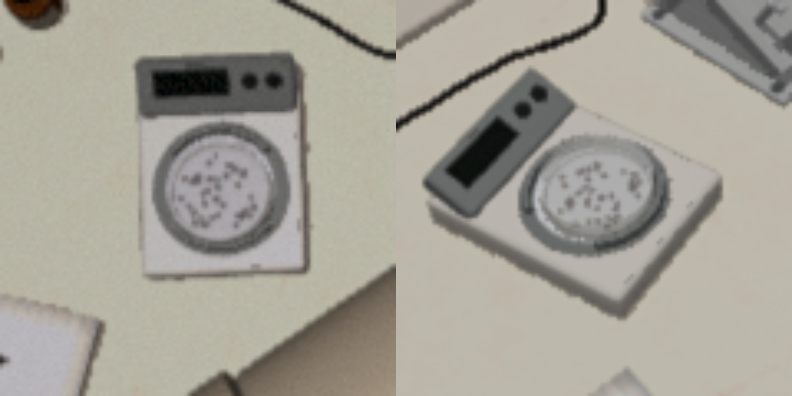

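The dark dish sits centred and level inside the ring (top crop dish (221,190), ring (222,188)). The deck hole triangulates to the seat point within 1 mm. Now I return the upper dish.

```bash
python3 - <<'E'
from h import *
A=np.array([.354,.3093,0])
ctrl.move_l(A+[0,0,-.0005],feed=.12,force_limit=8);st()
ctrl.command_gripper(.05,40);st()
ctrl.move_l(A+[0,0,.08],feed=.2)
c=SEAT-.0015*XD
ctrl.move_ptp(c+.08*ND,RT);st()
print(ctrl.move_l(c+.008*ND,feed=.08,force_limit=8));st("contact_force")
print(ctrl.move_l(c-.006*ND,feed=.025,force_limit=4));st("contact_force")
q=ctrl.observe()["position"];print("n,x,y",ND@(q-SEAT),XD@(q-SEAT),YD@(q-SEAT))
ctrl.command_gripper(.076);st()
ctrl.move_l(c+.09*ND,feed=.25)
ctrl.move_l(c+.13*ND-.09*XD,feed=.3);st()
im=ctrl.camera("scene");im2=ctrl.camera("top")
for n in("dish_upper","dish_lower"):
  for k in("top","scene"): print(n,k,[(round(d["score"],2),w(k,d["location"])) for d in ctrl.tip_of(n,k)[:2]])
for k in("top","scene"):print([(round(d["score"],2),w(k,d["location"])) for n in("retainer_hinge","retainer_knob") for d in ctrl.tip_of(n,k)[:1]])
cv2.imwrite("pics/back.png",np.hstack([cv2.resize(im2[90:230,200:340],None,fx=2.85,fy=2.85),cv2.resize(im[110:250,190:330],None,fx=2.85,fy=2.85)]))
E
```

```text
23.14 ('position', array([0.3545, 0.3096, 0.0002])) ('gripper_width', np.float64(0.0758)) ('grasp_force', np.float64(0.0))
23.46 ('position', array([0.3548, 0.3098, 0.0011])) ('gripper_width', np.float64(0.0576)) ('grasp_force', np.float64(42.721))
24.56 ('position', array([0.47  , 0.2728, 0.1184])) ('gripper_width', np.float64(0.0576)) ('grasp_force', np.float64(42.6786))
False
25.61 ('position', array([0.5076, 0.27  , 0.0587])) ('gripper_width', np.float64(0.0574)) ('grasp_force', np.float64(43.1946)) ('contact_force', array([ 5.7287, -0.4486,  0.2885]))
True
25.86 ('position', array([0.5085, 0.2701, 0.0574])) ('gripper_width', np.float64(0.0575)) ('grasp_force', np.float64(43.6128)) ('contact_force', array([1.973 , 0.8491, 1.2893]))
n,x,y 0.006690301017703454 -0.0007673839838419617 0.0002152282030027508
26.18 ('position', array([0.5084, 0.2698, 0.0571])) ('gripper_width', np.float64(0.0759)) ('grasp_force', np.float64(0.0))
27.14 ('position', array([0.3683, 0.2823, 0.1176])) ('gripper_width', np.float64(0.0761)) ('grasp_force', np.float64(0.0))
dish_upper top [(0.79, array([0.5089, 0.2694, 0.0536])), (0.53, array([ 0.2927,  0.2411, -0.0017]))]
dish_upper scene [(0.97, array([0.5083, 0.2697, 0.0527]))]
dish_lower top [(0.83, array([0.4804, 0.4276, 0.0206]))]
dish_lower scene [(0.63, array([0.4863, 0.4271, 0.0237]))]
[(0.69, array([0.5426, 0.2654, 0.1063])), (0.77, array([0.5623, 0.2646, 0.1896]))]
[(0.61, array([0.5399, 0.265 , 0.1091])), (0.94, array([0.564 , 0.2677, 0.1914]))]
```

View pics/back.png

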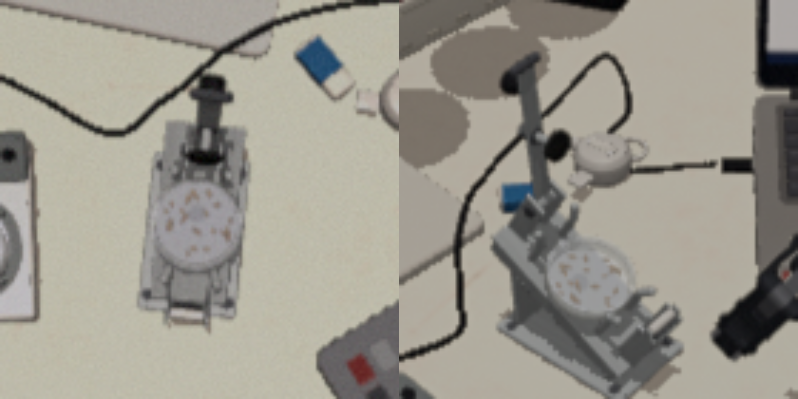

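The scene view shows the pale dish in the carrier at right crop (592,280), but the descent stopped about 6 mm early. I'll tap the cover with closed fingers, front and back, to seat it and measure how it lies.

```bash
python3 - <<'E'
from h import *
for s in(-.004,-.003,0): print(s,proj("top",SEAT+s*XD+.014*ND),proj("scene",SEAT+s*XD+.014*ND))
ctrl.command_gripper(0.0)
for s in(-.018,.012,-.018):
    c=SEAT+s*XD
    (ctrl.move_ptp if s<0 else ctrl.move_l)(c+.035*ND,RT)
    h=ctrl.move_l(c+.008*ND,feed=.03,force_limit=4)
    q=ctrl.observe()["position"];print(s,h,"n",ND@(q-SEAT),"x",XD@(q-SEAT));st("contact_force")
    ctrl.move_l(c+.035*ND,feed=.2)
E
```

```text
-0.004 [[268.1302 168.6065]] [[257.7375 207.4764]]
-0.003 [[268.1923 168.1038]] [[257.3815 207.0738]]
0 [[268.3791 166.5927]] [[256.3137 205.8663]]
-0.018 True n 0.013358289178087318 x -0.018226097189375807
29.59 ('position', array([0.4901, 0.2716, 0.0545])) ('gripper_width', np.float64(-0.0003)) ('grasp_force', np.float64(3.8083)) ('contact_force', array([-4.3005, -1.4038,  6.5239]))
0.012 True n 0.013337620959828019 x 0.011745714337511332
30.9 ('position', array([0.516 , 0.2692, 0.0694])) ('gripper_width', np.float64(-0.0)) ('grasp_force', np.float64(4.1848)) ('contact_force', array([-5.009 , -1.6359,  7.1336]))
-0.018 True n 0.013351799803049052 x -0.01804352535554117
32.11 ('position', array([0.4903, 0.2714, 0.0545])) ('gripper_width', np.float64(-0.0002)) ('grasp_force', np.float64(4.4331)) ('contact_force', array([-5.2862, -1.6291,  7.4395]))
```

The cover reads n = 13.35 mm at both front and back, so the dish is flat on the deck and leans on the front wires. Now the bar: I grip its cross pin by the ends and swing it over.

```bash
python3 - <<'E'
from h import *
pin=lambda q:seat_pts(bar([-.104,0,0],q),pose)[0]
tz=RT[:,2];q0=2.15
k=ctrl.camera("scene");print(seat_pts(bar([-.086,0,.017],q0),pose),pin(q0))
g=lambda q:pin(q)+.007*tz
print(ctrl.ik(g(q0),RT),ctrl.ik(g(1.2),RT))
up=SEAT-.12*XD+.14*ND
ctrl.move_ptp(up,RT)
ctrl.command_gripper(.055)
ctrl.move_ptp(g(q0)-.08*tz,RT);st()
print(ctrl.move_l(g(q0),feed=.1,force_limit=8));st("contact_force")
ctrl.command_gripper(.012,20);st("contact_force")
E
```

```text
[[0.5621 0.265  0.1924]] [0.5462 0.2665 0.2113]
[ 0.5225 -0.0018  1.5827 -0.3219  1.1397 -0.8857] [ 0.6393 -0.1578  1.8087 -0.3803  1.1142 -0.7376]
34.56 ('position', array([0.5089, 0.2698, 0.2729])) ('gripper_width', np.float64(0.055)) ('grasp_force', np.float64(0.0))
False
35.51 ('position', array([0.5498, 0.2664, 0.206 ])) ('gripper_width', np.float64(0.0549)) ('grasp_force', np.float64(0.0)) ('contact_force', array([-0.499 , -0.5619, -0.558 ]))
35.92 ('position', array([0.5499, 0.267 , 0.2062])) ('gripper_width', np.float64(0.0219)) ('grasp_force', np.float64(19.5423)) ('contact_force', array([0.3286, 5.229 , 2.5253]))
```

Gripped at 22 mm, which matches the 25 mm pin given the pads read about 2.5 mm small. Swinging it over.

```bash
python3 - <<'E'
from h import *
pin=lambda q:seat_pts(bar([-.104,0,0],q),pose)[0]
tz=RT[:,2];g=lambda q:pin(q)+.007*tz
for q in(1.9,1.65,1.4,1.2):
    ctrl.move_l(g(q),feed=.1);st("contact_force")
ctrl.command_gripper(.05)
ctrl.move_l(g(1.2)-.08*tz,feed=.2);st()
ctrl.pause(.5)
for c in("top","scene"):
    im=ctrl.camera(c);print([(round(d["score"],2),w(c,d["location"])) for d in ctrl.tip_of("retainer_knob",c)[:2]])
cv2.imwrite("pics/bar.png",cv2.resize(im[110:250,190:330],None,fx=3,fy=3))
for q in(0,.1,.5,1.2):print(q,seat_pts(bar([-.086,0,.017],q),pose))
E
```

```text
36.33 ('position', array([0.5243, 0.2689, 0.2045])) ('gripper_width', np.float64(0.0221)) ('grasp_force', np.float64(19.7322)) ('contact_force', array([-0.748 ,  4.2844,  5.312 ]))
36.73 ('position', array([0.4995, 0.2707, 0.1953])) ('gripper_width', np.float64(0.0221)) ('grasp_force', np.float64(19.8683)) ('contact_force', array([-0.0358,  3.1242,  3.9444]))
37.14 ('position', array([0.4773, 0.2724, 0.1806])) ('gripper_width', np.float64(0.0219)) ('grasp_force', np.float64(20.1205)) ('contact_force', array([-1.4323,  1.3935,  2.5627]))
37.5 ('position', array([0.4627, 0.2735, 0.1654])) ('gripper_width', np.float64(0.0223)) ('grasp_force', np.float64(20.3295)) ('contact_force', array([-0.6169,  1.0628,  0.7796]))
38.43 ('position', array([0.4233, 0.2775, 0.235 ])) ('gripper_width', np.float64(0.0502)) ('grasp_force', np.float64(0.0))
[(0.62, array([0.4521, 0.2711, 0.0843]))]
[(0.7, array([0.4583, 0.2754, 0.087 ]))]
0 [[0.4578 0.2744 0.0792]]
0.1 [[0.4554 0.2747 0.0876]]
0.5 [[0.4544 0.2747 0.1224]]
1.2 [[0.4842 0.2721 0.1745]]
```

View pics/bar.png

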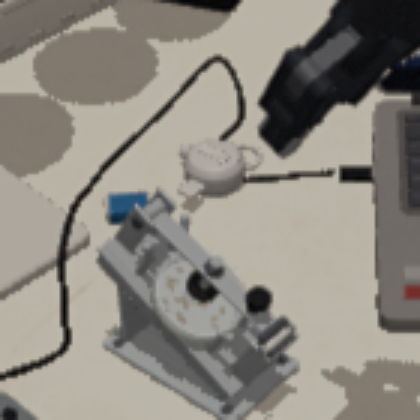

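The bar lies over the dish, with the knob (258,300) at z ≈ 0.086, so it rests on the roller at about 0.1 rad. Pressing the knob down.

```bash
python3 - <<'E'
from h import *
c=SEAT-.034*XD
ctrl.command_gripper(0.0)
ctrl.move_ptp(c+.09*ND,RT)
print(ctrl.move_l(c+.066*ND,feed=.1,force_limit=8))
h=ctrl.move_l(c+.046*ND,feed=.025,force_limit=15)
q=ctrl.observe()["position"];print(h,"n",ND@(q-SEAT),"x",XD@(q-SEAT));st("contact_force")
ctrl.move_l(c+.06*ND,feed=.1)
# tap again to read the bar's height
ctrl.pause(.3)
h=ctrl.move_l(c+.044*ND,feed=.02,force_limit=3)
q=ctrl.observe()["position"];print(h,"n",ND@(q-SEAT));st("contact_force")
ctrl.move_l(c+.11*ND,feed=.2)
ctrl.move_l(c+.13*ND-.09*XD,feed=.3);st()
for k in("top","scene"):
    im=ctrl.camera(k)
    for n in("retainer_knob","dish_upper","dish_lower"):print(k,n,[(round(d["score"],2),w(k,d["location"])) for d in ctrl.tip_of(n,k)[:1]])
cv2.imwrite("pics/shut.png",cv2.resize(im[110:340,150:350],None,fx=2.6,fy=2.6))
E
```

```text
False
True n 0.04936848334148015 x -0.03434422531400141
41.29 ('position', array([0.4583, 0.2747, 0.0776])) ('gripper_width', np.float64(0.0003)) ('grasp_force', np.float64(7.2747)) ('contact_force', array([-10.5432,  -2.0434,  10.8614]))
True n 0.04973779416174706
42.42 ('position', array([0.4584, 0.2745, 0.078 ])) ('gripper_width', np.float64(0.0001)) ('grasp_force', np.float64(3.9957)) ('contact_force', array([-4.2649, -1.0686,  6.1736]))
43.33 ('position', array([0.3403, 0.2847, 0.1011])) ('gripper_width', np.float64(0.0002)) ('grasp_force', np.float64(0.0))
top retainer_knob [(0.81, array([0.4551, 0.2725, 0.0776]))]
top dish_upper [(0.77, array([0.5107, 0.2698, 0.0523]))]
top dish_lower [(0.84, array([0.4773, 0.4232, 0.0209]))]
scene retainer_knob [(0.56, array([0.4607, 0.2762, 0.0777]))]
scene dish_upper [(0.64, array([0.5112, 0.2671, 0.0494]))]
scene dish_lower [(0.75, array([0.4867, 0.4331, 0.0205]))]
```

View pics/shut.png

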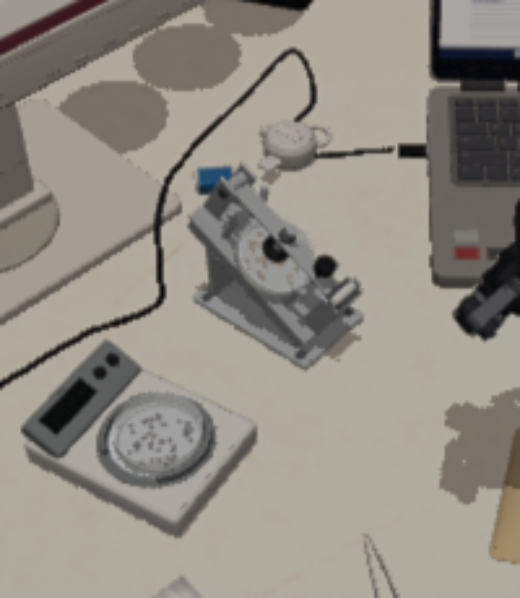

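The scene view shows the bar shut over the pale dish (knob at (325,266)), and a second tap found the knob at the shut height, so it is caught. The top-camera network puts the lower dish a bit forward. I'll check its flatness by tapping and its centring against the ring before handing in.

```bash
python3 - <<'E'
from h import *
g=cv2.cvtColor(ctrl.camera("top"),cv2.COLOR_BGR2GRAY);u,v,s=187,177,24
roi=cv2.GaussianBlur(cv2.resize(g[v-s:v+s,u-s:u+s],None,fx=8,fy=8,interpolation=cv2.INTER_CUBIC),(0,0),3)
# radial inner edge of dark ring and bright-cover edge
for lab,z,lo,hi,r in(("stage circle",.023,0,0,.0328),):
    print(proj("top",STAGE),proj("top",STAGE+[0,0,.014]))
for t in(0,90,180,270):
    a=np.deg2rad(t);print(t,[int(roi[int(8*(s-.35+r*np.sin(a))),int(8*(s-.35+r*np.cos(a)))]) for r in np.arange(11,22,.5)])
c=STAGE.copy();X=RC[:,0]*-1 if RC[0,0]<0 else RC[:,0]
ctrl.move_ptp(c+[0,0,.09],RC)
for d in(-.018,.018):
    p=c+d*X
    ctrl.move_l(p+[0,0,.025],feed=.2)
    h=ctrl.move_l(p+[0,0,.006],feed=.03,force_limit=3)
    print(d,h,ctrl.observe()["position"][2])
    ctrl.move_l(p+[0,0,.025],feed=.2)
ctrl.move_l(c+[0,0,.12],feed=.3);ctrl.move_ptp(np.array([.36,.28,.3]),RA);st()
E
```

```text
[[186.478  176.6429]] [[185.4254 175.4263]]
0 [170, 169, 169, 169, 169, 168, 162, 152, 140, 128, 122, 121, 119, 114, 108, 105, 104, 104, 106, 112, 131, 159]
90 [169, 169, 169, 168, 168, 169, 170, 170, 166, 156, 139, 119, 105, 101, 95, 86, 82, 90, 108, 132, 155, 171]
180 [170, 169, 169, 167, 163, 154, 145, 147, 157, 160, 153, 136, 118, 106, 104, 104, 106, 113, 127, 150, 173, 185]
270 [162, 159, 155, 153, 153, 157, 163, 164, 156, 134, 108, 87, 80, 83, 92, 103, 115, 134, 155, 168, 167, 148]
-0.018 True 0.037260587890278765
0.018 True 0.037277310546772066
48.36 ('position', array([0.3602, 0.2802, 0.2983])) ('gripper_width', np.float64(-0.0)) ('grasp_force', np.float64(0.0))
```

The dish cover reads 37.3 mm front and back, so it lies flat on the stage. Being inside the rims keeps it within about 3 mm in x, and the picture puts it about 1 mm off in y. Handing in.

```bash
python3 -c "
from h import *
print(ctrl.finish_job())"
```

```text
the job is handed in; nothing more can be done
None
```

I handed the job in at about 48 s of the 72 s limit, with no verdict returned: taps showed the lower dish flat on the counter stage, the upper dish flat on the carrier deck before the bar closed over it, and the bar held at its shut height.

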